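# Load a cheese log into the portioning jig's V saddles and clamp it

### The job

Lift the wax-coated cheese log off its wooden rest and lower it gently, without dropping or forcing it, into the two white V saddles of the portioning jig, a little short of the blue end plate, so that it beds squarely in both. Then slide it gently along the V until it pushes the sprung end plate in by about half a centimetre, and bring the red-handled clamp arm down onto it without letting the arm fall, so that it rests on the log with the log still touching the end plate. Leave everything else on the table where it is, and take the robot clear.

Things in the scene. Friction and masses are not known exactly. Their poses are not given: they have to be found in the camera images.
- log_center (a point): Centre of the cheese log: a rigid orange-brown cylinder, 50 mm in diameter, 170 mm long, about 0.4 kg (0.3 to 0.5), with two cream bands. Its own y axis is the log's axis (either end is the same; the log may roll about it).
- log: The same cheese log as a body; its origin and axes are those of point log_center.
- rest: Fixed wooden rest on which the log starts: board 110 x 160 x 8 mm with two shallow V pieces at y = +-55 mm. Origin: centre of its underside on the table; the log lies along its y axis, log axis 41 mm above the table. The middle 80 mm of the log is free for fingers down to the 8 mm thick board.
- jig: Fixed portioning jig: steel base plate 200 (x) x 270 (y) x 12 mm. Origin: centre of the plate's underside, on the table. Two white 90-degree V saddles, each 24 mm long, stand at y = +55 and -55 mm; their common V runs along the jig's y axis over x = 0, and the 86 mm between them is free for fingers down to the plate.
- v_line (a point): Point on the base plate's top, 12 mm above the jig's origin, under the middle of the V. The saddles are locked at a different height each time, not measured: a seated log's axis lies 41 to 65 mm above this point, to be found by feel. Saddle tops end about 3 mm below that axis. Set the log down centred at jig y = -15 to -20 mm: on both saddles, 18 to 23 mm short of the end plate. Sliding it along the V takes 3 to 9 N.
- endstop: Fixed end stop at the jig's +y end: steel upright 70 mm wide (x), 95 mm high, at y = 119 to 131 mm in the jig's frame, carrying the blue sprung end plate. Its own origin lies on the base plate's top (12 mm above the jig's origin), straight above the jig's origin, same axes.
- endplate (a joint): How far the blue end plate (60 mm wide, 32 to 104 mm above the jig's origin) is pushed in, m: 0 free, 0.014 bottomed. Spring 0.8 N per mm. Free, its face is at jig y = +88 mm; it moves to +y. The log touches it with its centre at jig y = +3 mm; half a centimetre in is +8 mm. Friction in the V keeps the log against it when let go.
- clamp_post: Fixed forked steel post of the clamp, 104 mm high, beside the log at jig x = +95 mm, jig y = -41 to -79 mm. Origin as for endstop: on the base plate's top, straight above the jig's origin, same axes.
- clamp (a joint): Clamp arm angle, rad: 0 = arm level, pointing to jig -x across the log; grows as the arm rises. It starts standing up, leaning a little away (1.65 to 1.85). A stiff hinge holds it near upright, but below about 1.2 rad the 0.28 kg arm falls if let go. Resting on a seated log it reads about -0.15 to +0.13.
- clamp_hinge (a point): The clamp's hinge axis at mid-arm: jig x = +95, y = -60 mm, 108 mm above the jig's origin. Axis along jig y. 95 mm along the arm a sprung rubber pad (1.5 N per mm, 7 mm travel), its face 17 mm below the arm's middle line, meets the log from above.
- clamp_grip (a point): Where to take the red handle bar at the arm's end: round bar along jig y, 14 mm thick, 180 mm from the hinge axis. This point is 48 mm to the jig's -y side of the arm's middle; the bar is free 22 mm either side of it. Pinch it from above, fingers on its jig +x and -x sides; it turns between the fingers while swung over.
- butter: Bystander, leave alone: blue-wrapped butter block, 100 x 65 x 45 mm. Origin: centre of its underside.
- cheese_block: Bystander, leave alone: large orange cheese block, 160 x 80 x 70 mm. Origin: centre of its underside.
- bowl: Bystander, leave alone: steel bowl, 170 mm wide, 75 mm high. Origin: centre of its underside.
- jar: Bystander, leave alone: amber jar with brass cap, 66 mm wide, 100 mm high. Origin: centre of its underside.
- small_wheel: Bystander, leave alone: small cheese wheel, 120 mm wide, 50 mm high. Origin: centre of its underside.
- spatula: Bystander, leave alone: spatula lying flat. Origin: centre of its underside.
- ramekin: Bystander, leave alone: white ramekin, 70 mm wide, 35 mm high. Origin: centre of its underside.
There are look-alikes about, which are no part of the job. What is shaped like the log but pink or purple is not meant.

How it is judged:
On the way, in this order (a step that is already met when the one before it is completed fails the run):
1. the log lies in the V saddles: level, along the V, centred, borne by the saddles, not yet touching the end plate (x of log_center in the frame of jig between -0.003 and 0.003 m and angle between the y axis of log_center and the y axis of jig, either way round below 0.05 rad and angle between log_center's own y axis and vertical between 1.535 and 1.607 rad and y of log_center in the frame of jig between -0.04 and 0.03 m and z of log_center in the frame of jig between 0.048 and 0.082 m and contact force between log and jig above 1.2 N and value of joint endplate below 0.002 m), for 0.2 s.
2. the log, in the V, has pushed the end plate in by at least 3.5 mm (x of log_center in the frame of jig between -0.003 and 0.003 m and angle between the y axis of log_center and the y axis of jig, either way round below 0.05 rad and angle between log_center's own y axis and vertical between 1.535 and 1.607 rad and y of log_center in the frame of jig between -0.04 and 0.03 m and z of log_center in the frame of jig between 0.048 and 0.082 m and contact force between log and jig above 1.2 N and value of joint endplate above 0.0035 m and contact force between log and endstop above 0.5 N), for 0.1 s.
3. the clamp arm rests on the log (value of joint clamp below 0.25 rad and contact force between log and clamp_post above 0.5 N), for 0.2 s.
At the end, for the whole second after the job is handed in: The log is at rest in both V saddles (centred to 3 mm, along the V to 0.05 rad, level to 0.035 rad, centre 48-82 mm above the jig underside, jig y -40 to 30 mm), borne with over 1.2 N, touching the end plate with over 0.2 N; the clamp arm (below 0.25 rad) rests on it with over 0.5 N (all of step 3 and x of log_center in the frame of jig between -0.003 and 0.003 m and angle between the y axis of log_center and the y axis of jig, either way round below 0.05 rad and angle between log_center's own y axis and vertical between 1.535 and 1.607 rad and y of log_center in the frame of jig between -0.04 and 0.03 m and z of log_center in the frame of jig between 0.048 and 0.082 m and contact force between log and jig above 1.2 N and contact force between log and endstop above 0.2 N and linear speed of log below 0.01 m/s).
It fails at once if the log drops, or moves faster than 0.15 m/s, once down among the saddles (linear speed of log above 0.15 m/s and z of log_center in the frame of jig below 0.08 m and horizontal distance between log_center and jig below 0.1 m).
It fails at once if the log is pressed or dropped on the jig with over 25 N (contact force between log and jig above 25 N).
It fails at once if the log is pushed against the end stop with over 20 N (contact force between log and endstop above 20 N).
It fails at once if the clamp arm falls or is pressed on the log with over 20 N (contact force between log and clamp_post above 20 N).
It fails at once if a bystander is moved by over 20 mm (distance of any of butter, cheese_block, bowl, jar, small_wheel, spatula, ramekin from where it was at the start of the episode above 0.02 m).
It also fails if it takes over 72 s, if anything falls off the work surface, if the arm or the gripper's body presses on something with over 40 N, if the wrist force passes 120 N, or if a joint passes its speed limit or range.

### The arm

A 6-joint arm with a two-finger parallel gripper is mounted at the origin on the work surface. World frame = base frame: x ahead of the robot, y to its left, z up, the work surface at z = 0. Lengths are in m, angles in rad, forces in N, time in s.
With the tool pointing down it reaches from about 0.375 to 0.975 m from the base axis. Payload 3.8 kg.
Tool frame: the origin (TCP) lies at the very end of the fingers, on their centre line; the grasp point (between the pads) lies grip_point_offset behind it (grip_point_offset is the distance from the TCP to the grasp point, in m); z points along the fingers, y is the line along which they close (so a half turn about z gives the same grasp; the last joint's range is limited). The gripper opens to 85 mm and grips with 20 to 120 N. Pads are 22 mm wide; open, the fingers measure 114 mm over their backs; the gripper's body (76 mm by 85 mm) begins 54 mm behind the grasp point. The pads swing forward as they close: fully open they stand 13 mm farther back than shut.
Start: joints at [-1.273, 0.264, 1.604, -0, 1.274, -0.037], TCP at [0.222, -0.638, 0.231] pointing down, gripper open.
Joint ranges: [-2.63, 2.63], [-0.94, 2.18], [0.31, 2.57], [-1.31, 4.45], [0, 2.66], [-2.55, 2.55]. Speed limits (rad/s): [2.57, 2.57, 3.14, 3.14, 3.14, 3.14].

### API

Orientations are given as a 3x3 rotation matrix whose columns are the frame's x, y, z axes.
In Python, from cell import * gives the robot as it stands. The module is installed in compiled form; this text tells all that it offers.
- The arm moves only by the shell command python3 -m crank 'ROWS' [FORCE]. ROWS is text: rows parted by semicolons, each of 5 numbers parted by spaces: the opening, from 0 (shut) to 1 (fully open), then the shift along the tool's x, y, z in m, then the turn about the tool's z in rad. In form: gripper tx ty tz roll; .... A call has 1 to 12 rows; each row is the pose to reach, as a shift and turn from the pose commanded when the call began, along the tool's axes at that moment; what a row does not reach only later rows make up. A row lasts 1/10 s, in which the tool goes at most 50 mm and 8.59 degrees, less where a joint would pass 70% of its speed; a pose out of reach is approached as far as the arm can. A call with a gripper value outside its range is refused whole. The fingers move at their own pace and stop on an object; FORCE is the grip in N (left out, the last holds). Time passes only in rows, so rows that repeat a pose let the fingers close. It gives the time, the measured TCP pose, the force, the opening and the grip force at its end, in the units of the state.
- state(): the state, without advancing time (a new reading comes with each control period).
- snapshot(name): name is "side" or "top" or "wrist"; returns a dict with "image" (480x640x3 uint8, red, green, blue), "vfov" (degrees; the focal length in pixels is half the picture's height over the tangent of half this angle, whatever the lens; pixels are square), "cx", "cy" (the principal point, pixels), "rvec" (rotation vector, rad) and "tvec" (3), from world to camera coordinates, as OpenCV has them. Camera axes: x right, y down, z forward; pixel columns grow to the right and rows downward; lengths in m; the calibration is good to about 2 mm. A picture is of the moment at which its call begins. There is no depth.
- close_job(): hands the job in; it is judged then, once.
Trained networks look in a picture, given as the dict that the camera call returned (one of the last four; its "shot" number tells which), for a name from the list of things; names that differ only in an ending like _2 or _b are one class to them, and where a whole thing is asked for, a point or a joint stands for the part that bears it (a point fixed in the world has none). Each returns a list of dicts, best first, with "score" (0 to 1); they miss things now and then, are a little off and sometimes report something else, mostly with a low value. They report only what shows in the picture. A call takes as long as a camera call. They do not tell look-alikes from the thing itself.
- find_in(picture, label): "box" ([centre column, centre row, width, height] in pixels, round what is visible of it).
- spot_point(picture, label): "location" ([column, row] in pixels: a listed point, or the origin of a listed thing).
The state is a dict: "time_s": time; "joints": joint angles; "joint_vel": joint speeds; "effort": joint torques, N m; "eef_pos": TCP position; "tcp_rot": TCP orientation; "contact_force": force on the tool from outside, world axes, zero at the start; "torque": the same for the moment, N m; "gripper_width": opening from 0.0 (shut) to 1.0 (fully open); "finger_force": force on a finger pad.
Only numpy, scipy, OpenCV 4.12 (cv2) and the standard library are available. Lean on these libraries where they do the work, as an engineer would, in place of code of your own. Each camera call takes 0.05 s, during which the arm holds its last target. There are 200 camera calls.

## Working session

There is one attempt and no reset: what is moved stays moved. The work goes in short steps, Python scripts to look and compute and a shell command to move; the robot and the scene stay as the last step left them, time stands still between calls to the robot, and variables do not carry over. Pictures are saved under pics/ and viewed, at most 10 in all, crops included, and the job is handed in when it is done.

```bash
mkdir -p pics; cat > h.py <<'E'
from cell import *
import numpy as np, cv2
def cam(s):
    f=240/np.tan(np.radians(s["vfov"])/2); K=np.array([[f,0,s["cx"]],[0,f,s["cy"]],[0,0,1]])
    R=cv2.Rodrigues(np.array(s["rvec"],float))[0]; return K,R,np.array(s["tvec"],float).ravel()
def ray(s,p):
    K,R,t=cam(s); d=R.T@np.linalg.inv(K)@[p[0],p[1],1]; return -R.T@t,d/np.linalg.norm(d)
def atz(s,p,z):
    c,d=ray(s,p); return c+d*(z-c[2])/d[2]
def proj(s,P):
    K,R,t=cam(s); q=K@(R@np.array(P,float)+t); return q[:2]/q[2]
def save(s,n): cv2.imwrite("pics/"+n+".png",s["image"][:,:,::-1])
E
python3 - <<'E'
from h import *
np.set_printoptions(precision=4,suppress=True)
zs={"log_center":.041,"jig":0,"v_line":.012,"rest":0,"clamp_hinge":.108,"clamp_grip":.28,"endstop":.012,"clamp_post":.012}
for c in ("top","side"):
    s=snapshot(c); save(s,c+"1"); print(c,cam(s)[0][0,0],ray(s,(320,240)))
    for k,z in zs.items():
        for r in spot_point(s,k)[:3]: print(k,round(r["score"],2),np.round(r["location"]),atz(s,r["location"],z))
    for k in ("log","rest","jig"):
        for r in find_in(s,k)[:3]: print(" box",k,round(r["score"],2),np.round(r["box"]))
st=state(); print(st)
E
```

```text
top 573.395866841954 (array([0.2049, 0.0974, 1.7383]), array([ 0.2237,  0.0224, -0.9744]))
log_center 0.93 [156. 289.] [0.4249 0.6209 0.041 ]
log_center 0.85 [284. 255.] [0.5441 0.2447 0.041 ]
log_center 0.72 [263. 328.] [0.3213 0.2924 0.041 ]
jig 0.78 [415. 261.] [ 0.5477 -0.1593  0.    ]
v_line 0.76 [415. 257.] [ 0.559 -0.155  0.012]
v_line 0.74 [344. 311.] [0.3837 0.0553 0.012 ]
v_line 0.51 [222. 230.] [0.6202 0.4407 0.012 ]
rest 0.83 [281. 259.] [0.5391 0.255  0.    ]
rest 0.47 [502. 335.] [ 0.3314 -0.4189  0.    ]
clamp_hinge 0.83 [446. 224.] [ 0.6424 -0.2331  0.108 ]
clamp_grip 0.85 [478. 196.] [ 0.6758 -0.283   0.28  ]
 box log 0.91 [267. 329.  62.  19.]
 box log 0.86 [281. 257.  58.  26.]
 box log 0.6 [156. 290.  61.  30.]
 box rest 0.7 [282. 258.  58.  40.]
 box rest 0.26 [383. 250.  20.  24.]
 box jig 0.97 [413. 258.  96.  77.]
 box jig 0.41 [346. 311.  20.  21.]
side 462.1916343802313 (array([-0.2056,  0.9155,  0.937 ]), array([ 0.549 , -0.5798, -0.602 ]))
log_center 0.97 [293. 281.] [0.531  0.2482 0.041 ]
log_center 0.82 [206. 390.] [0.4048 0.6352 0.041 ]
log_center 0.77 
[... 385 characters left out ...]
6 [290. 279.  55.  38.]
 box log 0.7 [340. 330.  54.  54.]
 box rest 0.66 [292. 297.  60.  34.]
 box jig 0.63 [374. 233.  96.  54.]
{'time_s': 1.2, 'joints': array([-1.2729,  0.2639,  1.604 , -0.    ,  1.2737, -0.0369]), 'joint_vel': array([-0.0005,  0.0005, -0.0022,  0.0002,  0.0018, -0.0004]), 'effort': array([ -0.0001, -51.5083, -36.7724,   0.    ,   0.0008,   0.    ]), 'eef_pos': array([ 0.2218, -0.6375,  0.2313]), 'tcp_rot': array([[ 0.9445,  0.3285, -0.    ],
       [ 0.3285, -0.9445,  0.    ],
       [-0.    , -0.    , -1.    ]]), 'contact_force': array([ 0.0637, -0.3905,  0.237 ]), 'torque': array([-0.0334, -0.009 ,  0.0035]), 'finger_force': 0.0, 'gripper_width': 1.0045375091478426}
```

```bash
python3 - <<'E'
import cv2
a=cv2.imread("pics/top1.png")[150:380,110:570]; cv2.imwrite("pics/top1c.png",cv2.resize(a,(800,400),interpolation=cv2.INTER_CUBIC))
a=cv2.imread("pics/side1.png")[100:430,160:560]; cv2.imwrite("pics/side1c.png",cv2.resize(a,(727,600),interpolation=cv2.INTER_CUBIC))
E
```

```text
(no output)
```

View pics/top1c.png

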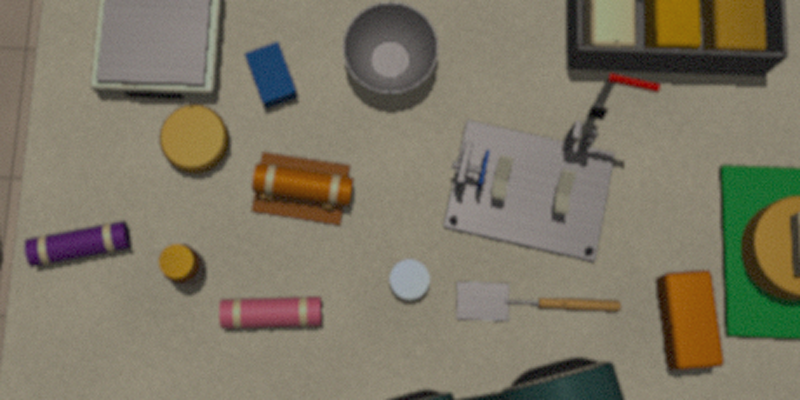

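View pics/side1c.png

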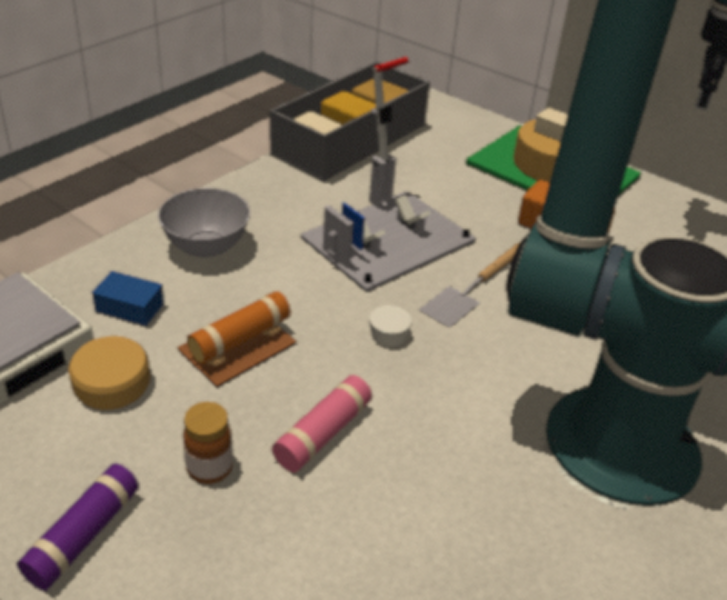

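Look-alikes: the orange log on its rest at top-image px (284,255), the pink roll at (263,328) and the purple roll at (156,289). The target is the orange one on the wooden rest, with the two cream bands. The jig is at (413,258), its blue end plate faces world +y, and the clamp stands upright on the far side.

```bash
python3 - <<'E'
from h import *
np.set_printoptions(precision=4,suppress=True)
s=snapshot("top")
f=lambda p:(p[0]/1.739+110,p[1]/1.739+150)
C=[atz(s,f(p),.012)[:2] for p in [(466,121),(613,160),(595,261),(445,228)]]
print("corners",C,"centre",np.mean(C,0)); e=(C[0]+C[3]-C[1]-C[2])/2; g=(C[0]+C[1]-C[2]-C[3])/2
print("y axis",np.degrees(np.arctan2(e[1],e[0])),np.linalg.norm(e),"x axis",np.degrees(np.arctan2(g[1],g[0])),np.linalg.norm(g))
hsv=cv2.cvtColor(s["image"],cv2.COLOR_RGB2HSV)
for b in [(245,235,325,285)]:
    sub=s["image"][235:285,245:325].astype(int)
a=cv2.resize(s["image"][225:295,235:335,::-1],(800,560),interpolation=cv2.INTER_CUBIC); cv2.imwrite("pics/logcrop.png",a)
st=state();R=st["tcp_rot"]; print(R.T@(np.array([.54,.247,.23])-st["eef_pos"]))
E
```

```text
corners [array([ 0.6731, -0.0405]), array([ 0.6114, -0.3021]), array([ 0.4304, -0.2689]), array([ 0.4782, -0.0076])] centre [ 0.5483 -0.1548]
y axis 78.17059773258964 0.2671442502816235 x axis -9.974424805115008 0.19081544541505796
[ 0.5912 -0.7309  0.0012]
```

View pics/logcrop.png

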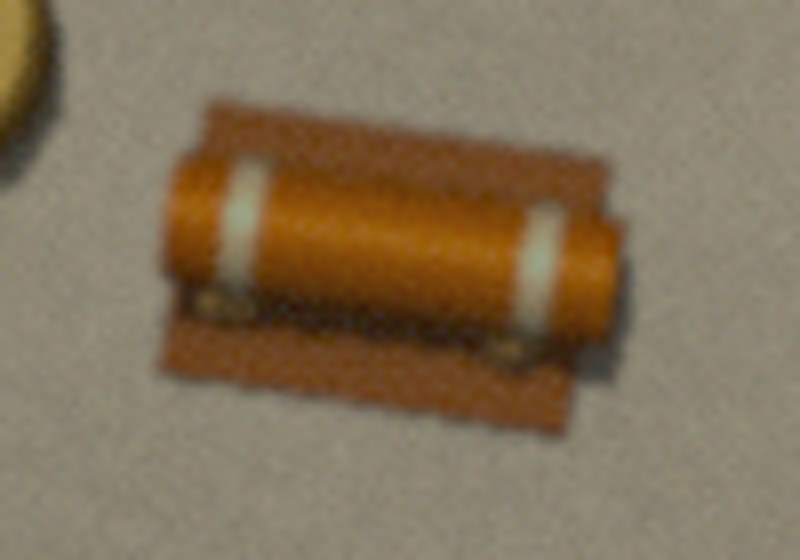

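The crop confirms it: an orange-brown log with two cream bands on the brown board. The bands are at crop px (243,222) and (540,268), so the axis yaw is about 81°. The jig yaw is about 79°.

```bash
python3 -m crank '1 0.591 -0.731 0 -1.08;1 0.591 -0.731 0 -1.08;1 0.591 -0.731 0 -1.08;1 0.591 -0.731 0 -1.08;1 0.591 -0.731 0 -1.08;1 0.591 -0.731 0 -1.08;1 0.591 -0.731 0 -1.08;1 0.591 -0.731 0 -1.08;1 0.591 -0.731 0 -1.08;1 0.591 -0.731 0 -1.08;1 0.591 -0.731 0 -1.08;1 0.591 -0.731 0 -1.08'; python3 - <<'E'
from h import *
np.set_printoptions(precision=4,suppress=True)
s=snapshot("wrist"); save(s,"w1"); print(cam(s)[0],ray(s,(320,240)))
st=state();R=st["tcp_rot"]; print(grip_point_offset, st["eef_pos"],R,R.T@(np.array([.54,.247,.20])-st["eef_pos"]), np.degrees(np.arctan2(R[1,0],R[0,0])))
for k in ("jig","clamp_grip","clamp_hinge","v_line","log_center"):
    for r in spot_point(s,k)[:2]: print(k,r, atz(s,r["location"],.012))
E
```

```text
time_s: 2.45
eef_pos: [0.4251, -0.071, 0.2318]
tcp_rot: [[0.156, 0.988, 0.002], [0.988, -0.156, -0.0], [-0.0, 0.002, -1.0]]
contact_force: [1.5, -1.0, 0.1]
gripper_width: 0.999
finger_force: 0.0
[[356.2136   0.     309.8012]
 [  0.     356.2136 238.352 ]
 [  0.       0.       1.    ]] (array([ 0.4361, -0.0058,  0.373 ]), array([-0.0106, -0.2651, -0.9642]))
0.0187 [ 0.4272 -0.0638  0.2319] [[ 0.1503  0.9886  0.0035]
 [ 0.9886 -0.1503  0.006 ]
 [ 0.0065  0.0025 -1.    ]] [0.324  0.0647 0.0342] 81.35719210620407
jig {'location': [435.3, 260.8], 'score': 0.63} [ 0.5504 -0.147   0.012 ]
clamp_grip {'location': [249.6, 87.6], 'score': 0.27} [0.3887 0.0525 0.012 ]
clamp_grip {'location': [259.4, 300.5], 'score': 0.17} [ 0.3561 -0.1629  0.012 ]
v_line {'location': [440.6, 266.2], 'score': 0.57} [ 0.5557 -0.154   0.012 ]
```

View pics/w1.png

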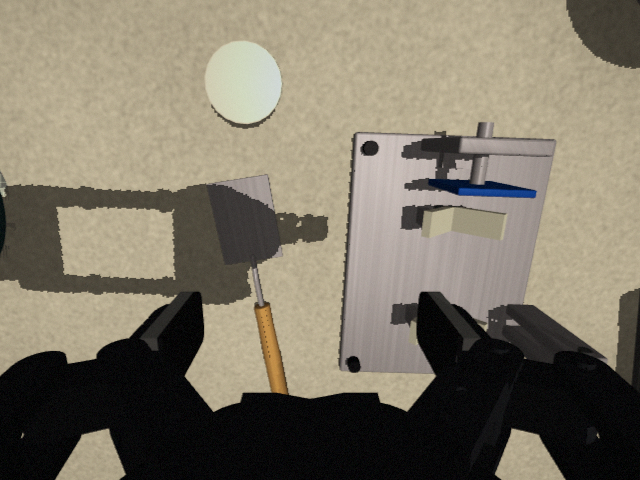

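The wrist view shows the jig on the right, with plate corners at (357,133), (555,139) and (341,370). The blue end plate is at (482,188) and the saddle at (465,222). The spatula and ramekin are to the left.

```bash
python3 -m crank '1 0.05 0.01 0 0;1 0.10 0.02 0.01 0;1 0.15 0.03 0.02 0;1 0.20 0.045 0.03 0;1 0.235 0.055 0.03 0;1 0.255 0.065 0.03 0;1 0.265 0.065 0.03 0;1 0.265 0.065 0.03 0;1 0.265 0.065 0.03 0;1 0.265 0.065 0.03 0'; python3 - <<'E'
from h import *
np.set_printoptions(precision=4,suppress=True)
s=snapshot("wrist"); save(s,"w2")
st=state();R=st["tcp_rot"]; print(st["eef_pos"], np.degrees(np.arctan2(R[1,0],R[0,0])))
for k in ("log_center","rest"):
    for r in spot_point(s,k)[:2]: print(k,r, atz(s,r["location"],.041))
E
```

```text
time_s: 3.75
eef_pos: [0.5298, 0.177, 0.2013]
tcp_rot: [[0.157, 0.988, -0.0], [0.988, -0.157, -0.0], [-0.0, -0.0, -1.0]]
contact_force: [0.2, 0.2, -0.2]
gripper_width: 1.003
finger_force: 0.0
[0.5298 0.1772 0.2014] 80.95278607669455
log_center {'location': [309.2, 142.7], 'score': 0.92} [0.5408 0.2422 0.041 ]
log_center {'location': [49.2, 130.6], 'score': 0.84} [0.3342 0.2847 0.041 ]
```

View pics/w2.png

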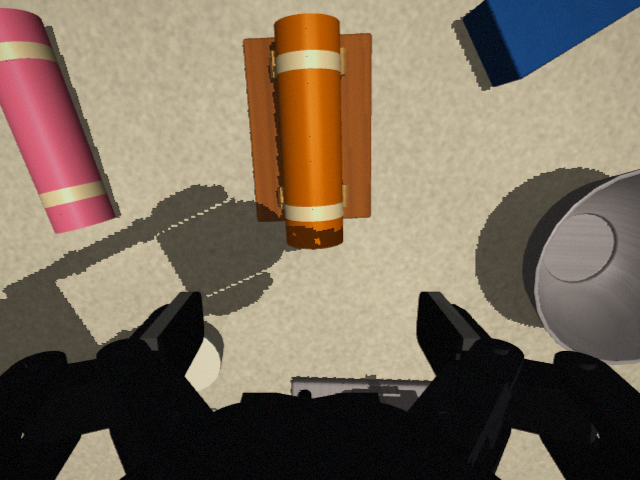

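```bash
python3 - <<'E'
from h import *
np.set_printoptions(precision=4,suppress=True)
s=snapshot("wrist"); st=state();R=st["tcp_rot"]
im=s["image"].astype(int); r,g,b=im[...,0],im[...,1],im[...,2]
m=((r-b>90)&(g>60)&(r>170)).astype(np.uint8); m[:,:250]=0;m[:,380:]=0
v,u=np.nonzero(m[70:205]); 
rows=[(np.mean(np.nonzero(m[y])[0]),y) for y in (35,80,130,180,200)]
# use edges min/max
rows=[((np.nonzero(m[y])[0].min()+np.nonzero(m[y])[0].max())/2,y) for y in (35,40,80,130,180,200)]
P=[atz(s,p,.043) for p in rows]; print(rows); print(np.array(P))
d=P[0]-P[-1]; print("yaw",np.degrees(np.arctan2(d[1],d[0])))
for n,p in (("endtop",(307,17)),("endbot",(314,246)),("b1",(308.5,61)),("b2",(314,213))): print(n,atz(s,p,.06))
for p in P: print(R.T@(p-st["eef_pos"]))
E
```

```text
[(np.float64(310.5), 35), (np.float64(310.5), 40), (np.float64(312.5), 80), (np.float64(315.0), 130), (np.float64(317.0), 180), (np.float64(312.5), 200)]
[[0.5543 0.3205 0.043 ]
 [0.5537 0.3171 0.043 ]
 [0.5509 0.2892 0.043 ]
 [0.5471 0.252  0.043 ]
 [0.5427 0.2123 0.043 ]
 [0.5364 0.1963 0.043 ]]
yaw 81.80327575643605
endtop [0.5529 0.3277 0.06  ]
endbot [0.532  0.1609 0.06  ]
b1 [0.5494 0.2996 0.06  ]
b2 [0.5362 0.1883 0.06  ]
[0.1445 0.0016 0.1585]
[0.1411 0.0016 0.1585]
[0.1131 0.0032 0.1585]
[0.0758 0.0053 0.1585]
[0.0359 0.0071 0.1585]
[0.0191 0.0034 0.1585]
```

```bash
python3 -m crank '1 0.05 0.004 0 -0.044;1 0.068 0.004 0.03 -0.044;1 0.068 0.004 0.07 -0.044;1 0.068 0.004 0.11 -0.044;1 0.068 0.004 0.14 -0.044;1 0.068 0.004 0.165 -0.044;1 0.068 0.004 0.177 -0.044;1 0.068 0.004 0.182 -0.044;1 0.068 0.004 0.182 -0.044;0.3 0.068 0.004 0.182 -0.044;0.3 0.068 0.004 0.182 -0.044;0.3 0.068 0.004 0.182 -0.044' 40; python3 -m crank '0.3 0 0 0 0;0.3 0 0 0 0;0.3 0 0 0 0;0.3 0 0 0 0'
```

```text
time_s: 5.15
eef_pos: [0.5421, 0.2458, 0.0206]
tcp_rot: [[0.113, 0.994, -0.005], [0.994, -0.113, 0.0], [-0.0, -0.005, -1.0]]
contact_force: [-10.5, 1.7, 9.4]
gripper_width: 0.571
finger_force: 39.8
time_s: 5.55
eef_pos: [0.5422, 0.2458, 0.0206]
tcp_rot: [[0.113, 0.994, -0.005], [0.994, -0.113, 0.0], [-0.0, -0.005, -1.0]]
contact_force: [-9.5, 1.6, 8.8]
gripper_width: 0.575
finger_force: 39.8
```

```bash
python3 -m crank '0.3 -0.001 -0.002 -0.01 0;0.3 0 -0.001 -0.03 0;0.3 0 0 -0.07 0;0.3 0 0 -0.12 0;0.3 -0.02 -0.01 -0.16 0;0.3 -0.06 -0.02 -0.19 0.02;0.3 -0.105 -0.035 -0.21 0.04;0.3 -0.15 -0.05 -0.21 0.06;0.3 -0.195 -0.065 -0.21 0.08;0.3 -0.24 -0.08 -0.21 0.08;0.3 -0.285 -0.095 -0.21 0.08;0.3 -0.32 -0.105 -0.21 0.08'; python3 -m crank '0.3 -0.025 -0.005 0 0;0.3 -0.039 -0.009 0 0;0.3 -0.039 -0.009 0 0;0.3 -0.039 -0.009 0 0;0.3 -0.039 -0.009 0 0'; python3 - <<'E'
from h import *
np.set_printoptions(precision=4,suppress=True)
s=snapshot("wrist"); save(s,"w3"); K,R,t=cam(s); np.savez("w3.npz",vfov=s["vfov"],cx=s["cx"],cy=s["cy"],rvec=s["rvec"],tvec=s["tvec"])
E
```

```text
time_s: 6.75
eef_pos: [0.4028, -0.0629, 0.2297]
tcp_rot: [[0.191, 0.982, 0.001], [0.982, -0.191, -0.001], [-0.001, 0.001, -1.0]]
contact_force: [0.9, -0.4, -4.3]
gripper_width: 0.57
finger_force: 42.8
time_s: 7.25
eef_pos: [0.3885, -0.0969, 0.2295]
tcp_rot: [[0.19, 0.982, 0.001], [0.982, -0.19, 0.0], [0.0, 0.001, -1.0]]
contact_force: [0.1, -0.7, -4.4]
gripper_width: 0.576
finger_force: 42.8
```

View pics/w3.png

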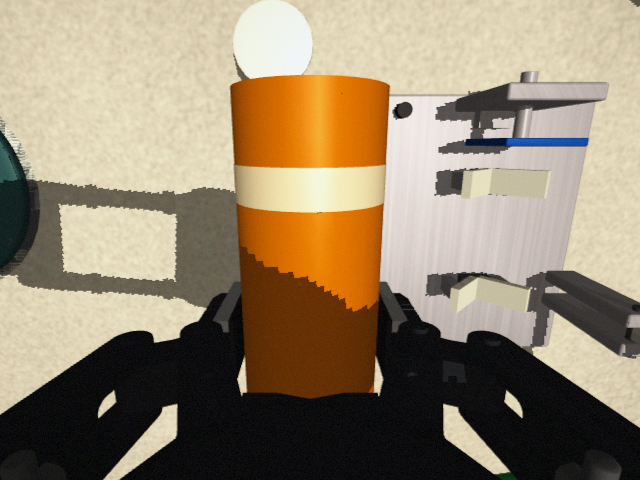

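The log is held centrally and squarely, with its end rim at row 78. The jig is on the right: saddle notches at about (490,172) and (480,278), blue plate at (527,142), upright at (535,95). I'll zoom in on the jig and cross-check with the plate corners from w1.

```bash
python3 - <<'E'
from h import *
np.set_printoptions(precision=4,suppress=True)
a=cv2.imread("pics/w3.png")[75:360,385:640]; cv2.imwrite("pics/w3c.png",cv2.resize(a,None,fx=2.1,fy=2.1,interpolation=cv2.INTER_CUBIC))
s=dict(np.load("w3.npz")); K,R,t=cam(s); Rt=state()["tcp_rot"]; Rct=Rt.T@R.T
R1=np.array([[.156,.988,.002],[.988,-.156,0],[0,.002,-1]]); Rw=R1@Rct
d=Rw@np.linalg.inv(K)@[320,240,1]; print(d/np.linalg.norm(d),"expected -.0106 -.2651 -.9642")
c=np.array([.4361,-.0058,.373])
def f(p,z):
    d=Rw@np.linalg.inv(K)@[p[0],p[1],1]; return (c+d*(z-c[2])/d[2])[:2]
TL,TR,BL=f((357,133),.012),f((555,139),.012),f((341,370),.012); print(TL,TR,BL,np.linalg.norm(TL-TR),np.linalg.norm(TL-BL))
a=TR-TL;b=TL-BL; print("x yaw",np.degrees(np.arctan2(a[1],a[0])),"y yaw",np.degrees(np.arctan2(b[1],b[0])),"centre",(TR+BL)/2)
st=state();print(Rt.T@(c*0+R.T@-t-st["eef_pos"]))
E
```

```text
[-0.0103 -0.2647 -0.9643] expected -.0106 -.2651 -.9642
[ 0.4838 -0.0039] [ 0.6745 -0.0397] [ 0.433 -0.264] 0.19401778828605726 0.2650694782480866
x yaw -10.645760943056626 y yaw 78.94664583428279 centre [ 0.5538 -0.1519]
[ 0.066   0.0009 -0.1412]
```

View pics/w3c.png

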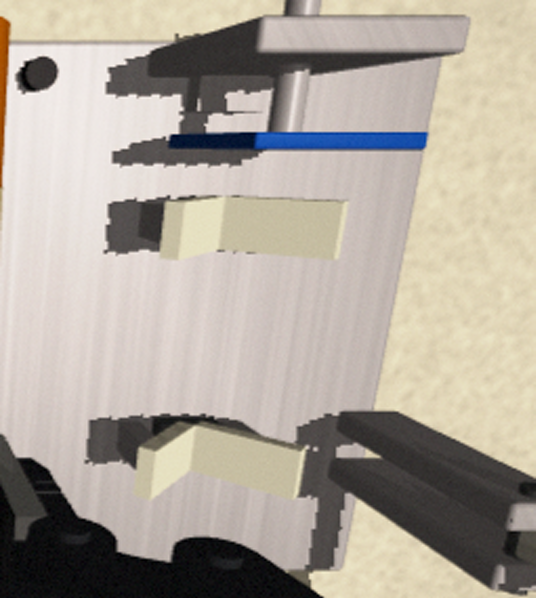

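```bash
cat > fit.py <<'E'
from h import *
from scipy.optimize import least_squares
np.set_printoptions(precision=4,suppress=True)
s=dict(np.load("w3.npz"))
pts=[((.035,.131,.107),(470,15)),((.035,.119,.107),(465,50)),((-.035,.131,.107),(265,17)),((-.035,.119,.107),(258,52)),
((-.03,.088,.104),(257,149)),((.03,.088,.104),(427,149)),((.1,-.135,.012),(343,570)),
((0,.067,None),(222,197)),((0,.043,None),(217,249)),((0,-.043,None),(194,424)),((0,-.067,None),(190,464))]
def W(q,p):
    c,sn=np.cos(q[2]),np.sin(q[2]); z=q[3] if p[2] is None else p[2]
    return np.array([q[0]+c*p[0]-sn*p[1],q[1]+sn*p[0]+c*p[1],z])
def res(q):
    return np.concatenate([proj(s,W(q,p))-(np.array(u)/2.1+[385,75]) for p,u in pts])
r=least_squares(res,[.553,-.152,-.19,.03],loss="soft_l1",f_scale=1.5)
q=r.x; print(q,np.degrees(q[2])+90); print(res(q).reshape(-1,2))
np.save("jig.npy",q)
print("axis est above plate",q[3]+.0354-.012)
st=state(); R=st["tcp_rot"]
tgt=W(q,(0,-.017,0)); print("tgt",tgt,R.T@(tgt-st["eef_pos"]),st["eef_pos"],"yaw tool",np.degrees(np.arctan2(R[1,0],R[0,0])))
print("log far end rel TCP", R.T@(atz(s,(310,78),.2295+.02+.025)-st["eef_pos"]), "mid L/R at rim", R.T@(atz(s,(231,85),.25)-st["eef_pos"]),R.T@(atz(s,(390,85),.25)-st["eef_pos"]))
E
python3 fit.py
```

```text
[ 0.5544 -0.1536 -0.1878  0.0267] 79.24059277322114
[[ 2.8961 -0.9767]
 [ 1.5477  1.0184]
 [-1.546  -1.5712]
 [-0.6615  0.4199]
 [-1.492   0.268 ]
 [ 0.2885 -0.0236]
 [ 1.5298  1.3142]
 [ 0.3074 -0.5929]
 [-0.4915 -0.1322]
 [-0.0501 -0.0936]
 [-0.8549  2.351 ]]
axis est above plate 0.050055202028933946
tgt [ 0.5512 -0.1703  0.    ] [-0.0413  0.1736  0.2295] [ 0.3886 -0.0968  0.2294] yaw tool 79.05985798281822
log far end rel TCP [ 0.0816  0.001  -0.0451] mid L/R at rim [ 0.0836 -0.0238 -0.0206] [ 0.0835  0.0262 -0.0206]
```

```bash
python3 -m crank '0.3 -0.01 0.04 0 0;0.3 -0.02 0.08 0 0;0.3 -0.03 0.12 0 0;0.3 -0.038 0.15 0 -0.003;0.3 -0.041 0.167 0 -0.003;0.3 -0.041 0.173 0.02 -0.003;0.3 -0.041 0.173 0.05 -0.003;0.3 -0.041 0.173 0.08 -0.003;0.3 -0.041 0.173 0.11 -0.003;0.3 -0.041 0.173 0.13 -0.003;0.3 -0.041 0.173 0.14 -0.003;0.3 -0.041 0.173 0.14 -0.003'; python3 - <<'E'
from h import *
np.set_printoptions(precision=4,suppress=True)
q=np.load("jig.npy"); st=state(); p=st["eef_pos"]; c,sn=np.cos(q[2]),np.sin(q[2]); d=p[:2]-q[:2]
print("jig frame",c*d[0]+sn*d[1],-sn*d[0]+c*d[1],p,st["contact_force"],st["torque"])
s=snapshot("wrist"); save(s,"w4")
E
```

```text
time_s: 8.5
eef_pos: [0.5493, -0.1695, 0.0873]
tcp_rot: [[0.187, 0.982, -0.004], [0.982, -0.187, 0.001], [0.001, -0.004, -1.0]]
contact_force: [0.8, 0.5, -3.7]
gripper_width: 0.572
finger_force: 43.0
jig frame -0.0020660536600567206 -0.016556296768109855 [ 0.5493 -0.1695  0.0873] [ 0.8018  0.5163 -3.6703] [ 0.0132  0.0144 -0.0234]
```

View pics/w4.png

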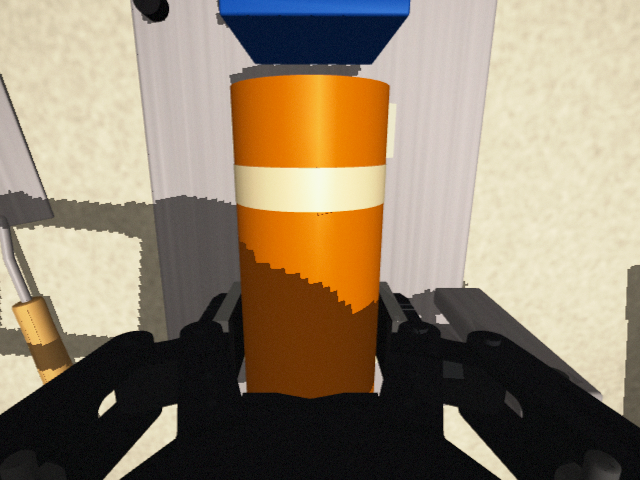

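The log is above the V, with the blue plate centred at column 314 against the log's 310. I'll let it settle and go down a little.

```bash
cat > j.py <<'E'
from h import *
np.set_printoptions(precision=4,suppress=True)
q=np.load("jig.npy"); st=state(); p=st["eef_pos"]; c,sn=np.cos(q[2]),np.sin(q[2]); d=p[:2]-q[:2]; R=st["tcp_rot"]
print("jig x,y",c*d[0]+sn*d[1],-sn*d[0]+c*d[1],"z",p[2],"F tool",R.T@st["contact_force"],"yaw",np.degrees(np.arctan2(R[1,0],R[0,0])),"w",st["gripper_width"])
E
python3 -m crank '0.3 0 0 0 0;0.3 0 0 0.01 0;0.3 0 0 0.02 0;0.3 0 0 0.028 0;0.3 0 0 0.028 0;0.3 0 0 0.028 0' >/dev/null; python3 j.py;  python3 -m crank '0.3 0 0 0.003 0;0.3 0 0 0.006 0;0.3 0 0 0.008 0;0.3 0 0 0.008 0' >/dev/null; python3 j.py
```

```text
jig x,y -0.0013593755629875766 -0.01754944465218115 z 0.06064242708054897 F tool [-0.0159  0.5929  3.3731] yaw 79.1636168474906 w 0.5693945460697403
jig x,y -0.0011509081197869676 -0.01750368317103357 z 0.052911160540461806 F tool [ 0.5526 -0.1748  4.8012] yaw 79.1690303433754 w 0.5751901269698416
```

```bash
for i in 1 2; do python3 -m crank '0.3 0 0.0005 0.001 0;0.3 0 0.0005 0.002 0;0.3 0 0.0005 0.003 0;0.3 0 0.0005 0.003 0' >/dev/null; python3 j.py; done
```

```text
jig x,y -0.0004547696542964454 -0.01756692713286884 z 0.05012469933801513 F tool [-0.6144 -0.105   3.9033] yaw 79.17184384103676 w 0.5696715933518142
jig x,y -2.8667484429554645e-05 -0.017527033446667943 z 0.047060365188945644 F tool [0.5464 0.2764 4.4339] yaw 79.17256014875176 w 0.571936000492039
```

```bash
for i in 1; do python3 -m crank '0.3 0 0 0.001 0;0.3 0 0 0.002 0;0.3 0 0 0.002 0;0.3 0 0 0.002 0' >/dev/null; python3 j.py; done;  python3 -m crank '0.3 0 0 0.001 0;0.3 0 0 0.001 0;0.3 0 0 0.001 0' >/dev/null; python3 j.py
```

```text
jig x,y 0.0001002996971079576 -0.017569676608680432 z 0.04523710861292066 F tool [-0.0055 -0.4511  4.0234] yaw 79.17092160357043 w 0.5696127448063975
jig x,y 0.00022263020020420925 -0.0175931916520841 z 0.04467633950770868 F tool [ 0.4418 -2.5002 -0.7917] yaw 79.17273992302921 w 0.5745131559915355
```

```bash
python3 -m crank '0.3 0 -0.0007 0 0;0.3 0 -0.0007 0.0005 0;0.3 0 -0.0007 0.0005 0' >/dev/null; python3 j.py;  python3 -m crank '0.3 0 -0.0003 0.0005 0;0.3 0 -0.0003 0.0005 0;0.3 0 -0.0003 0.0005 0' >/dev/null; python3 j.py
```

```text
jig x,y -0.0006721026805885911 -0.017586724133845013 z 0.04381235421919268 F tool [-0.5857 -1.4463 -0.2069] yaw 79.17041743642507 w 0.5721184217052335
jig x,y -0.000676345081318747 -0.01758719449065547 z 0.04373939822815731 F tool [ 1.0968 -1.0443 -4.7324] yaw 79.17378658901289 w 0.568223428832394
```

```bash
python3 -m crank '0.75 0 0 0 0;0.75 0 0 0 0;0.75 0 0 0 0;0.75 0 0 0 0;0.75 0 0 0 0' 20; python3 j.py; python3 -m crank '0.4 0 0 0 0;0.4 0 0 0 0;0.4 0 0 0 0;0.4 0 0 0 0;0.4 0 0 0 0;0.4 0 0 0 0' 20 ; python3 j.py
```

```text
time_s: 12.15
eef_pos: [0.5504, -0.1708, 0.0432]
tcp_rot: [[0.188, 0.982, 0.0], [0.982, -0.188, -0.0], [-0.0, 0.0, -1.0]]
contact_force: [0.5, -0.2, 1.4]
gripper_width: 0.748
finger_force: 0.0
jig x,y -0.000754848317385304 -0.017586696041942313 z 0.043225279372168024 F tool [-0.1335  0.5389 -1.3945] yaw 79.17223422522815 w 0.7482193047291582
time_s: 12.75
eef_pos: [0.5501, -0.1707, 0.0434]
tcp_rot: [[0.188, 0.982, -0.0], [0.982, -0.188, 0.0], [-0.0, -0.0, -1.0]]
contact_force: [-2.8, -0.4, 3.5]
gripper_width: 0.575
finger_force: 20.9
jig x,y -0.0010317747594068847 -0.017574399231584166 z 0.043384582051147494 F tool [-0.9514 -2.6963 -3.5149] yaw 79.17341709391722 w 0.5752103391245331
```

```bash
python3 -m crank '0.4 0.001 -0.0005 0 0;0.4 0.003 -0.0005 0 0;0.4 0.005 -0.0005 0 0;0.4 0.007 -0.0005 0 0;0.4 0.009 -0.0005 0 0;0.4 0.011 -0.0005 0 0;0.4 0.013 -0.0005 0 0;0.4 0.015 -0.0005 0 0;0.4 0.016 -0.0005 0 0;0.4 0.016 -0.0005 0 0' >/dev/null; python3 j.py; python3 - <<'E'
from h import *
s=snapshot("wrist"); save(s,"w5")
E
```

```text
jig x,y -0.0009739768988174891 -0.0012484520691780885 z 0.04342491604218425 F tool [-2.3787  0.9409 -1.6017] yaw 79.1756965553825 w 0.5794449833684494
```

View pics/w5.png

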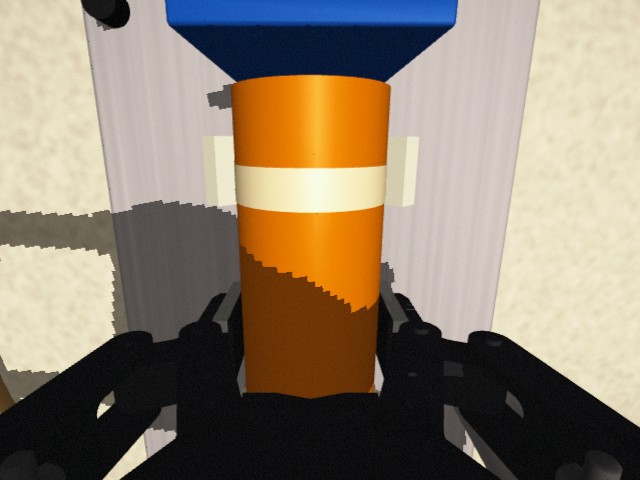

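The log sits symmetrically in the saddle (saddle 205–415, log 233–390) and its end is just short of the blue face. I'll keep sliding, watching the force.

```bash
for i in 1 2 3; do python3 -m crank '0.4 0.0015 0 0 0;0.4 0.003 0 0 0;0.4 0.003 0 0 0' >/dev/null; python3 j.py; done
```

```text
jig x,y -0.000993482977058438 0.0015918985932426894 z 0.043400985513571404 F tool [-3.0615  0.9558 -2.3094] yaw 79.1677790974198 w 0.5775029636741991
jig x,y -0.001000335382642246 0.004664739057889699 z 0.043400747075669356 F tool [-1.8566  2.7413 -0.356 ] yaw 79.17407434820521 w 0.5801974627959388
jig x,y -0.001017423887439771 0.007324140429761723 z 0.04338887931855166 F tool [-3.7309  2.4565 -1.3304] yaw 79.17609127836892 w 0.5823099656412771
```

```bash
for i in 1 2; do python3 -m crank '0.4 0.001 0 0 0;0.4 0.0015 0 0 0;0.4 0.0015 0 0 0' >/dev/null; python3 j.py;  python3 -m crank '0.4 0 0 0 0'>/dev/null; python3 j.py; done
```

```text
jig x,y -0.0009852411249871903 0.00845428160626012 z 0.043423082705012245 F tool [-4.9256  2.3709 -0.7899] yaw 79.18379859981498 w 0.581304582847508
jig x,y -0.0010086438356706998 0.008433042651430765 z 0.0433691457424101 F tool [-5.244   2.6713 -0.9232] yaw 79.18045404599079 w 0.5738599359267491
jig x,y -0.0009712015679819656 0.009660159024903475 z 0.04339795033078825 F tool [-6.3427  2.2157 -1.2842] yaw 79.18643650241393 w 0.5757362987689435
jig x,y -0.0009818501360934538 0.009637704877338064 z 0.04341097861007924 F tool [-7.4233  3.1606 -1.0735] yaw 79.18304539377301 w 0.5779928441753696
```

```bash
python3 -m crank '0.4 0.0006 0 0 0;0.4 0.0012 0 0 0;0.4 0.0012 0 0 0' >/dev/null; python3 j.py; python3 - <<'E'
from h import *
s=snapshot("wrist"); save(s,"w6"); st=state(); R=st["tcp_rot"]
q=np.load("jig.npy")
Rc=cv2.imread("pics/w5.png")[:,:,::-1]
for n,im in (("w5",Rc),("w6",s["image"])):
    b=im[:70,280:340,2].astype(int).mean(1); d=np.diff(b); print(n,np.argmin(d[:60])+1, b[::8].round())
    k=np.argmin(d[:60])+1
    P=atz(s,(310,k),.104); print(R.T@(P-st["eef_pos"]))
E
```

```text
jig x,y -0.0009635748606808879 0.010626493901403486 z 0.043405601485213066 F tool [-6.5463  3.044  -1.0441] yaw 79.18471064346885 w 0.5787275192531491
w5 25 [183. 193. 194. 129.  52.  52.  52.  52.  53.]
[ 0.089037    0.00099188 -0.06072279]
w6 58 [120. 126. 126. 126. 134. 193. 198. 198.  52.]
[ 0.08297883  0.00099435 -0.06071305]
```

w5 put the plate face at jig y = 87.8 mm when free. It is now at 93.6 mm, so the plate is about 5.7 mm in. I'll release the log, rise and go to look at the clamp handle.

```bash
python3 -m crank '0.85 0 0 0 0;0.85 0 0 0 0;0.85 0 0 0 0;0.85 0 0 0 0;0.85 0 0 0 0;0.85 0 0 -0.01 0;0.85 0 0 -0.04 0;0.85 0 0 -0.08 0;0.85 0 0 -0.13 0;0.85 0 0 -0.18 0;0.85 0 0 -0.23 0;0.85 -0.02 0.01 -0.27 0'; python3 -m crank '0.85 -0.03 0.02 -0.027 0;0.85 -0.06 0.045 -0.027 0;0.85 -0.09 0.07 -0.027 0;0.85 -0.12 0.09 -0.027 0;0.85 -0.15 0.11 -0.027 0;0.85 -0.169 0.121 -0.027 0;0.85 -0.169 0.121 -0.027 0;0.85 -0.169 0.121 -0.027 0;0.85 -0.169 0.121 -0.027 0'; python3 j.py; python3 - <<'E'
from h import *
np.set_printoptions(precision=4,suppress=True)
s=snapshot("wrist"); save(s,"w7"); st=state(); R=st["tcp_rot"]
for k in ("clamp_grip","clamp_hinge"):
    for r in spot_point(s,k)[:2]:
        P=atz(s,r["location"],.283 if k=="clamp_grip" else .108); print(k,r,P,R.T@(P-st["eef_pos"]))
s2=snapshot("top")
im=s["image"].astype(int); m=(im[...,0]>120)&(im[...,1]<60)&(im[...,2]<60)
v,u=np.nonzero(m); print(len(v)); 
if len(v): print(u.min(),u.max(),v.min(),v.max(),np.median(u),np.median(v))
for k in ("log_center",): print(spot_point(s,k)[:1])
E
```

```text
time_s: 17.05
eef_pos: [0.5615, -0.1619, 0.3182]
tcp_rot: [[0.186, 0.983, 0.004], [0.983, -0.186, -0.0], [0.001, 0.004, -1.0]]
contact_force: [1.7, -0.0, 0.2]
gripper_width: 0.848
finger_force: 0.0
time_s: 17.95
eef_pos: [0.6482, -0.3512, 0.3409]
tcp_rot: [[0.187, 0.982, 0.0], [0.982, -0.187, 0.0], [0.0, 0.0, -1.0]]
contact_force: [0.5, 0.3, 0.1]
gripper_width: 0.851
finger_force: 0.0
jig x,y 0.12906795914527103 -0.17654142629379166 z 0.34089760198850194 F tool [ 0.415   0.3896 -0.0696] yaw 79.20425194716165 w 0.8511421826332323
clamp_grip {'location': [317.4, 136.3], 'score': 0.56} [ 0.6663 -0.2838  0.283 ] [0.0694 0.0051 0.058 ]
clamp_hinge {'location': [275.1, 90.3], 'score': 0.84} [ 0.6377 -0.2312  0.108 ] [ 0.1157 -0.0329  0.233 ]
3878
13 333 6 304 319.0 104.0
[{'location': [184.4, 30.0], 'score': 0.56}]
```

View pics/w7.png

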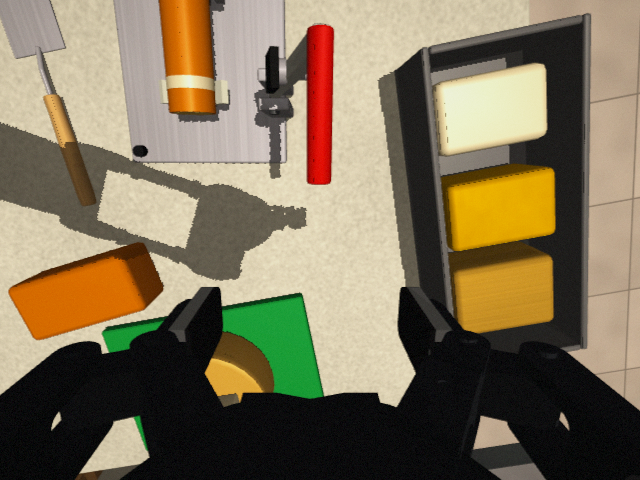

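The red bar spans columns 307–333 and rows 24–184, with the grip point at about (318,136). The log is still seated at (190,60). The bar is at jig x ≈ 134 mm, so θ ≈ 1.79 and its z is about 0.284.

```bash
python3 -m crank '0.6 0.04 0.003 0 0;0.6 0.069 0.0055 0 0;0.6 0.069 0.0055 0.01 0;0.6 0.069 0.0055 0.035 0;0.6 0.069 0.0055 0.06 0;0.6 0.069 0.0055 0.076 0;0.6 0.069 0.0055 0.076 0;0.6 0.069 0.0055 0.076 0' 20 >/dev/null; python3 j.py; python3 -m crank '0 0 0 0 0;0 0 0 0 0;0 0 0 0 0;0 0 0 0 0;0 0 0 0 0;0 0 0 0 0;0 0 0 0 0;0 0 0 0 0' 20; python3 j.py
```

```text
jig x,y 0.13499931875650753 -0.10880295238848699 z 0.2643169524785076 F tool [-0.2113 -0.9065 -0.7009] yaw 79.15984053070245 w 0.6010965911382341
time_s: 19.8
eef_pos: [0.6677, -0.286, 0.2661]
tcp_rot: [[0.188, 0.982, 0.003], [0.982, -0.188, -0.002], [-0.001, 0.003, -1.0]]
contact_force: [0.6, -1.4, 5.8]
gripper_width: 0.155
finger_force: 20.2
jig x,y 0.1359923789395353 -0.10885141717624389 z 0.2660519282832753 F tool [-1.2863  0.8867 -5.7603] yaw 79.1721710411485 w 0.15487995252275977
```

```bash
python3 -m crank '0 0 -0.006 -0.0015 0;0 0 -0.0168 -0.004 0;0 0 -0.0348 -0.0054 0;0 0 -0.0527 -0.005 0;0 0 -0.0706 -0.0029 0;0 0 -0.0882 0.0011 0;0 0 -0.1052 0.0067 0;0 0 -0.1217 0.0141 0;0 0 -0.1373 0.023 0;0 0 -0.1519 0.0335 0;0 0 -0.1519 0.0335 0' 30; python3 j.py
```

```text
time_s: 20.9
eef_pos: [0.5132, -0.2558, 0.2282]
tcp_rot: [[0.188, 0.982, -0.007], [0.982, -0.188, 0.002], [0.001, -0.008, -1.0]]
contact_force: [-4.1, -0.3, 0.8]
gripper_width: 0.154
finger_force: 31.1
jig x,y -0.021400930916603684 -0.10809927812962142 z 0.22820870235205 F tool [-1.099  -3.9813 -0.7317] yaw 79.14775409290449 w 0.15435861481624874
```

```bash
python3 -m crank '0 0 0 0 0;0 0 0 0 0' 30 >/dev/null; python3 j.py
```

```text
jig x,y -0.018048492421366757 -0.10814366579731739 z 0.23088788439247293 F tool [-0.0102 -6.0747 -3.5218] yaw 79.1675468593065 w 0.14903434676211494
```

```bash
python3 -m crank '0 0 -0.007 0.004 0;0 0 -0.0145 0.0109 0;0 0 -0.0268 0.024 0;0 0 -0.0377 0.0384 0;0 0 -0.0471 0.0537 0;0 0 -0.0549 0.0699 0;0 0 -0.0611 0.0868 0;0 0 -0.0655 0.1 0;0 0 -0.0671 0.11 0;0 0 -0.0673 0.1131 0;0 0 -0.0673 0.1131 0;0 0 -0.0673 0.1131 0' 30 ; python3 j.py
```

```text
time_s: 22.3
eef_pos: [0.4512, -0.244, 0.1176]
tcp_rot: [[0.188, 0.982, -0.001], [0.982, -0.188, 0.001], [0.001, -0.001, -1.0]]
contact_force: [0.3, 1.8, -1.5]
gripper_width: 0.155
finger_force: 29.9
jig x,y -0.08445369671212744 -0.10803301828092975 z 0.11762052444148738 F tool [ 1.8182 -0.0622  1.5377] yaw 79.17473203060965 w 0.15451031970523918
```

```bash
python3 -m crank '0 0 -0.0005 0.005 0;0 0 -0.001 0.01 0;0 0 -0.0015 0.015 0;0 0 -0.0017 0.02 0;0 0 -0.0017 0.02 0;0 0 -0.0017 0.02 0' >/dev/null; python3 j.py; for i in 1 2; do python3 -m crank '0 0 0 0.002 0;0 0 0 0.004 0;0 0 0 0.004 0;0 0 0 0.004 0' >/dev/null; python3 j.py; done
```

```text
jig x,y -0.08622750885157937 -0.10808395423289845 z 0.09719361849265179 F tool [ 2.3303 -0.979   1.6689] yaw 79.16993040723567 w 0.15234881216618487
jig x,y -0.08633862402532202 -0.10806005840925853 z 0.09329300672597376 F tool [ 2.4652 -2.1322  2.9133] yaw 79.17071398796584 w 0.15767194114242786
jig x,y -0.08630860458197302 -0.10808104634955595 z 0.08936751954009077 F tool [ 3.3301 -3.0614  2.4369] yaw 79.17222437796192 w 0.15185251499417363
```

```bash
for i in 1 2 3; do python3 -m crank '0 0 0 0.001 0;0 0 0 0.002 0;0 0 0 0.002 0' >/dev/null; python3 j.py; done
```

```text
jig x,y -0.08628282669375711 -0.10807012033156913 z 0.08751268708750279 F tool [ 2.8832 -3.7841  1.5732] yaw 79.17137600031545 w 0.15072274368563596
jig x,y -0.08626750499136593 -0.1080774511853858 z 0.0855497156446021 F tool [ 2.5791 -3.4996  1.4107] yaw 79.17538130754036 w 0.15110068535862586
jig x,y -0.08615417164541436 -0.10809336864649058 z 0.0837256200064706 F tool [ 2.7875 -4.4048  0.4104] yaw 79.17196755828724 w 0.14546357528647202
```

```bash
for i in 1 2; do python3 -m crank '0 0 0 0.001 0;0 0 0 0.002 0;0 0 0 0.002 0' >/dev/null; python3 j.py; done
```

```text
jig x,y -0.08612108298740878 -0.10811376181952137 z 0.08181810324303598 F tool [ 3.6594 -4.5689 -0.5672] yaw 79.1684585296506 w 0.14907513074926673
jig x,y -0.08602159817477106 -0.10807280114830325 z 0.07998818877543366 F tool [ 2.9786 -4.6968 -1.2994] yaw 79.17075988190958 w 0.15053730986023978
```

```bash
python3 -m crank '0.5 0 0 0 0;0.5 0 0 0 0;0.5 0 0 0 0;0.5 0 0 0 0;0.5 0 0 0 0;0.5 0 0 -0.01 0;0.5 0 0 -0.03 0;0.5 0 0 -0.06 0;0.5 0 0 -0.1 0;0.5 0 0 -0.15 0;0.5 -0.02 0 -0.19 0;0.5 -0.05 0 -0.22 0'; python3 -m crank '0.5 -0.04 -0.03 0 0;0.5 -0.08 -0.06 0 0;0.5 -0.1 -0.07 0 0;0.5 -0.1 -0.07 0 0;0.5 -0.1 -0.07 0 0'; python3 - <<'E'
from h import *
np.set_printoptions(precision=4,suppress=True)
s=snapshot("side"); w=snapshot("wrist"); q=np.load("jig.npy")
for k in ("log_center","clamp_grip"):
    for r in spot_point(w,k)[:1]:
        P=atz(w,r["location"],.064 if k=="log_center" else .1)[:2]-q[:2]; c,sn=np.cos(q[2]),np.sin(q[2]); print(k,r,c*P[0]+sn*P[1],-sn*P[0]+c*P[1])
a=s["image"][140:300,270:480,::-1]; a=cv2.resize(a,(394,300)); b=cv2.resize(w["image"][:,:,::-1],(400,300)); cv2.imwrite("pics/fin.png",np.hstack([a,b]))
E
```

```text
time_s: 26.4
eef_pos: [0.4414, -0.293, 0.3044]
tcp_rot: [[0.185, 0.983, 0.005], [0.983, -0.185, -0.003], [-0.002, 0.005, -1.0]]
contact_force: [0.8, 0.0, -0.4]
gripper_width: 0.499
finger_force: 0.0
time_s: 26.9
eef_pos: [0.3528, -0.3782, 0.3002]
tcp_rot: [[0.189, 0.982, 0.001], [0.982, -0.189, 0.0], [0.0, 0.001, -1.0]]
contact_force: [0.1, 0.5, 1.1]
gripper_width: 0.502
finger_force: 0.0
clamp_grip {'location': [388.3, 41.5], 'score': 0.63} -0.08654356052282987 -0.10703618799934407
```

View pics/fin.png

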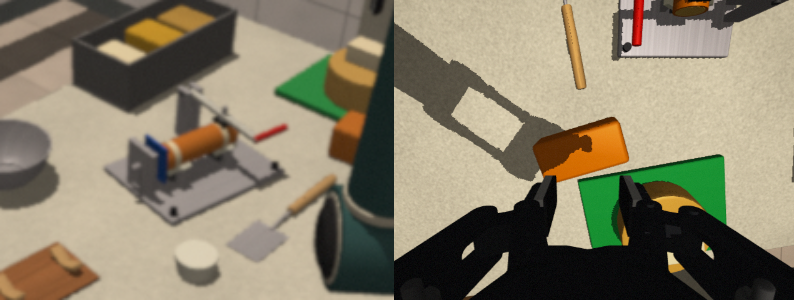

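The side view shows the log bedded in both saddles against the blue plate, with the clamp arm level across it. The bystanders are where they were and the robot is clear, so I'm handing in.

```bash
python3 -c "
from cell import *
print(close_job())"
```

```text
the job is handed in; nothing more can be done
None
```

The job is handed in (no verdict shown): the log is seated in both saddles, the end plate was about 5.7 mm in before release, and the clamp arm rests on the log with the robot clear at about 27 s; I viewed 11 pictures, one over the limit of 10.

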